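Slide the sample board into its locating notches and latch it

ROBOT

A 7-joint arm with a two-finger parallel gripper is mounted at the origin on a cart in front of the work surface, level with it; the furniture and walls round the work are solid. World frame = base frame: x ahead of the robot, y to its left, z up, the work surface at z = 0. Lengths are in m, angles in rad, forces in N, time in s.
With the tool pointing down it reaches from about 0.425 to 0.875 m from the base axis. Payload 4.7 kg.
Tool frame: the origin (TCP) lies on the centre line of the jaws, within the pads' length; the fingertips stand 19 mm ahead of it and the grasp point (between the pads) is the TCP (ctrl.nose_length is the distance from the TCP to the fingertips, in m); z points along the fingers, x is the direction in which the jaws open and shut, and the axes are right-handed (so a half turn about z gives the same grasp; the last joint's range is limited). The gripper opens to 87 mm and grips with 3 to 60 N. Pads are 19 mm wide; open, the fingers measure 117 mm over their backs; the gripper's body (75 mm by 190 mm) begins 51 mm behind the grasp point.
Start: joints at [-1.29, 0.321, -0.07, 1.45, 0.023, 1.371, -0.057], TCP at [0.171, 0.627, 0.242] pointing down, gripper open.
Joint ranges: [-2.86, 2.86], [-0.3, 2.09], [-1.38, 1.24], [0.06, 2.45], [-1.56, 4.7], [0.09, 2.05], [-2.69, 2.69]. Speed limits (rad/s): [2.57, 2.57, 3.14, 3.14, 3.14, 3.14, 3.14].

INTERFACE

Orientations are given as a rotation vector (axis times angle).
In Python, from bench import ctrl gives the robot as it stands. The module is installed in compiled form; this text tells all that it offers.
- The arm moves only by the shell command python3 -m crank 'ROWS' [OPENING] [FORCE]. ROWS is a JSON object of lists of equal length, an entry for each row: "dp": the shift along the tool's x, y, z in cm, a list of three; "delta_rot": the turn, a rotation vector about the tool's x, y, z in rad, a list of three. In form: {"dp": [[x, y, z], ...], "delta_rot": [[rx, ry, rz], ...]}. A call has exactly 8 rows; each row shifts and turns the commanded pose from where the row before left it, along the tool's axes as they then stand; what a row does not reach is not made up. A row lasts 1/10 s, in which the tool goes at most 50 mm and 8.59 degrees, less where a joint would pass 70% of its speed; a pose out of reach is approached as far as the arm can. A call with a gripper value outside its range is refused whole. OPENING is the finger opening in cm, from 0 to 8.7, set as the call begins (- or left out, the last holds). The fingers move at their own pace and stop on an object; FORCE is the grip in N (left out, the last holds). Time passes only in rows, so rows that do not move let the fingers close, or fill a call up. It gives the time, the measured TCP pose, the force and the opening at its end, in the units of the state.
- ctrl.get_state(): the state, without advancing time (a new reading comes with each control period).
- ctrl.get_image(name): name is "scene" or "top" or "wrist"; returns the picture (420x560x3 uint8, blue, green, red); there is no depth.
- ctrl.camera_info(name): a dict with "camera_matrix" (3x3 intrinsics, pixels), "xyz" and "orientation" of the camera in the world. Camera axes: x right, y down, z forward; pixel columns grow to the right and rows downward; lengths in m; the calibration is good to about 2 mm. A picture is of the moment at which its call begins: read the wrist's pose just before it. camera_info takes no time and is no camera call; for the wrist camera it gives the pose at the moment of the call.
- ctrl.close_job(): hands the job in, once; it reports no verdict.
The state is a dict: "time": time; "joint_positions": joint angles; "qd": joint speeds; "joint_torque": joint torques, N m; "position": TCP position; "tool_rot": TCP orientation; "ft_force": force on the tool from outside, world axes, zero at the start; "torque": the same for the moment, N m; "grip_width": opening from 0.0 (shut) to 1.0 (fully open).
Only numpy, scipy, OpenCV 4.12 (cv2) and the standard library are available. Lean on these libraries where they do the work, as an engineer would, in place of code of your own. Each camera call takes 0.05 s, during which the arm holds its last target.

TASK

Push the blue sample board, with the petri dish riding on it, along its rails towards the lens with your fingertip until it drops into the locating notches and sits down level. Then push the latch by its orange peg all the way across the board's edge to lock it, and leave it so. Only push: do not lift the board or the dish, keep the dish in its rubber ring, and leave the other things where they are.

Things in the scene. Friction and masses are not known exactly. Their poses are not given: they have to be found in the camera images.
- rig: Fixed rig: dark base 350x140x8 mm with two grey rails along x (x -160 to +160 mm), tops 17 mm above the counter; between them (30 mm either side of the middle) nothing above 11 mm. Side guards, tops 27 mm, leave the board 1.5 mm a side. Lens on a post, 62 mm tall, at x +174 mm. Origin on the counter midway along the rails; x = the way the board must travel, y to its left, z up.
- seat (a point): Point fixed in the rig (its x +75 mm, y 0, 12 mm above the counter, axes as the rig's): the board's origin lies here once it has dropped. The notches are 5 mm deep and 14 mm long for 9 mm feet, so the seated board has 2.5 mm of play each way along x. There is no end stop: push slowly here, a fast board may jump the notches.
- board: Loose blue board 130 (x) x 120 (y) x 8 mm, about 0.6 kg, on four 6 mm feet. Origin at its centre, level with the soles; axes as the rig's. On the rails the origin is 17 mm, the top 31 mm above the counter; dropped: 12 and 26 mm. It stays level, then all feet drop at once. Starts 110 to 170 mm short of the seat. Slides at 2 to 6 N; seated it resists (over about 20 N may tip it out).
- push_lip (a point): Centre of the flat rear face of the upright lip on the board's rear edge: lip 60 mm wide (y), 8 mm thick, 12 mm higher than the board's top; the face looks along the board's -x. The point is at x = -65 mm and 20 mm above the board's origin, at mid height of the lip; the space behind is free.
- nest (a point): Centre of the black rubber ring on the board, on its top face, 20 mm ahead of the board's origin; ring of inner radius 30 mm, 3.5 mm high. The dish sits in it.
- dish: Loose petri dish, 59 mm diameter, 14 mm tall, origin at the centre of its underside; stands in the rubber ring of the board.
- latch (a joint): Swing latch on an upright hinge at the rig's left (+y). 0 = arm along the rig's +x (open); pi/2 = along its -y, fully across the board's edge (end stop); closes clockwise from above. Starts at 0 to 0.3, stays where left, needs about 1 N at the peg. Arm's underside is 28 mm above the counter: clears the seated board by 2 mm, strikes a board that has not dropped.
- latch_pivot (a point): Point on the latch's hinge axis, at the arm's top face, 34 mm above the counter; fixed to the rig at x = +35, y = +85 mm.
- latch_peg (a point): Top centre of the latch's upright orange peg: 12 mm diameter, 22 mm tall, top 56 mm above the counter, 36 mm from the hinge axis. The arm is 14 mm wide and 6 mm thick, and reaches 46 mm from the axis.
- oil_bottle: Bystander: white oil bottle with blue label and black nozzle, 30 mm diameter, 76 mm tall, standing. Origin at the centre of its underside. Leave alone.
- vial: Bystander: glass vial with white cap, 17 mm diameter, 54 mm tall, standing. Origin at the centre of its underside. Leave alone.
- screw_pot: Bystander: round aluminium pot of screws, 47 mm diameter, 21 mm tall. Origin at the centre of its underside. Leave alone.
- tweezers: Bystander: black tweezers lying flat, 120 mm long. Origin at the centre of its underside. Leave alone.
Mind the look-alikes: they are no part of the job. What is shaped like the dish but green or pink is not meant.

How it is judged:
On the way, in this order (a step that is already met when the one before it is completed fails the run):
1. the board has dropped into the notches while the latch is still open (z of board in the frame of seat between -0.002 and 0.0018 m and x of board in the frame of seat between -0.0045 and 0.0045 m and angle between board's own z axis and vertical below 0.03 rad and value of joint latch below 0.8 rad), for 0.2 s.
2. the latch is across the board's edge (value of joint latch above 1.35 rad), for 0.2 s.
At the end, for the whole second after the job is handed in: The board lies level in its notches (origin within 4.5 mm of the seat along the rails, within 2 mm of its seated height, tilt under 0.03 rad) and at rest, the latch is across its edge (joint over 1.35 rad), and the dish stands in its ring (within 7 mm of the centre, upright) (z of board in the frame of seat between -0.002 and 0.0018 m and x of board in the frame of seat between -0.0045 and 0.0045 m and angle between board's own z axis and vertical below 0.03 rad and value of joint latch above 1.35 rad and linear speed of board below 0.01 m/s and distance between dish and nest below 0.007 m and angle between dish's own z axis and vertical below 0.08 rad); the robot touches nothing.
It fails at once if the board is lifted off its rails (over 8 mm above its running height) (z of board in the frame of seat above 0.013 m).
It fails at once if the dish is lifted or pushed out of its ring (distance between dish and nest above 0.012 m).
It fails at once if a bystander is moved by more than 2 cm (distance of any of oil_bottle, vial, screw_pot, tweezers from where it was at the start of the episode above 0.02 m).
It also fails if it takes over 48 s, if anything falls off the work surface, if the arm or the gripper's body presses on something with over 40 N, if the wrist force passes 120 N, or if a joint passes its speed limit or range.

## Working session

There is one attempt and no reset: what is moved stays moved. The work goes in short steps, Python scripts to look and compute and a shell command to move; the robot and the scene stay as the last step left them, time stands still between calls to the robot, and variables do not carry over. Pictures are saved under pics/ and viewed, and the job is handed in when it is done.

```bash
mkdir -p pics; python3 - <<'E'
from bench import ctrl
import cv2
for n in ("scene","top"):
    im=ctrl.get_image(n); cv2.imwrite(f"pics/{n}0.png",im)
    i=ctrl.camera_info(n); print(n,i)
s=ctrl.get_state(); print(s['time'],s['position'],s['tool_rot'],s['ft_force'],s['grip_width'])
E
```

```text
scene {'camera_matrix': array([[426.85782127,   0.        , 272.7407965 ],
       [  0.        , 426.85782127, 211.82905854],
       [  0.        ,   0.        ,   1.        ]]), 'xyz': array([ 0.76897717, -0.43662825,  0.91857202]), 'orientation': array([-2.48310996, -0.56844396,  0.18690538])}
top {'camera_matrix': array([[404.38097498,   0.        , 281.03710069],
       [  0.        , 404.38097498, 209.74735267],
       [  0.        ,   0.        ,   1.        ]]), 'xyz': array([0.36564216, 0.06917893, 1.13898639]), 'orientation': array([-2.14535643,  2.15188577, -0.13295439])}
0.1 [0.17129324 0.62654503 0.24056689] [ 2.49621754e+00  1.90560727e+00 -2.04782219e-03] [-0.2244994  -0.03716477 -0.07499083] 1.0017095593453877
```

View pics/scene0.png

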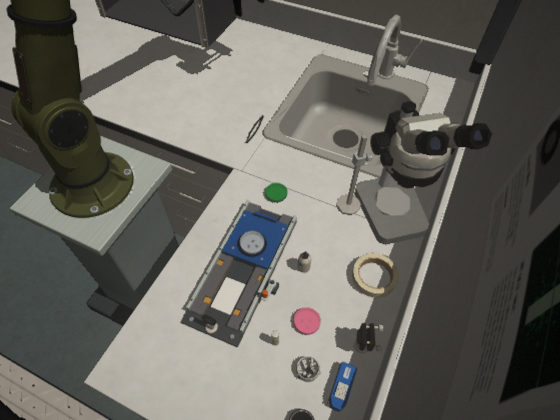

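View pics/top0.png

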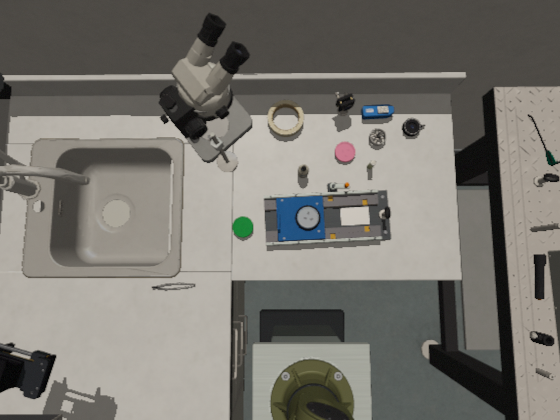

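```bash
python3 - <<'E'
import cv2
im=cv2.imread("pics/top0.png")[90:280,225:470]
cv2.imwrite("pics/top0c.png",cv2.resize(im,None,fx=3.2,fy=3.1,interpolation=cv2.INTER_CUBIC))
im=cv2.imread("pics/scene0.png")[170:400,160:400]
cv2.imwrite("pics/scene0c.png",cv2.resize(im,None,fx=2.6,fy=2.6,interpolation=cv2.INTER_CUBIC))
E
```

```text
(no output)
```

View pics/top0c.png

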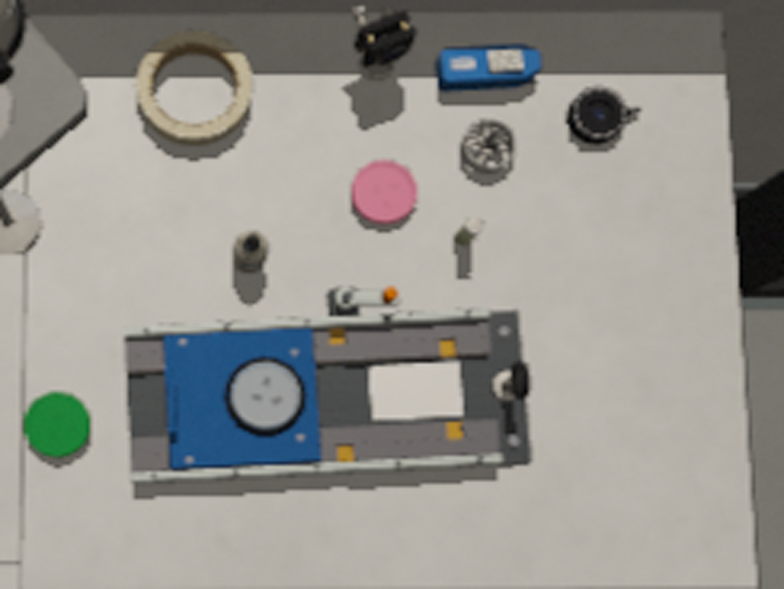

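View pics/scene0c.png

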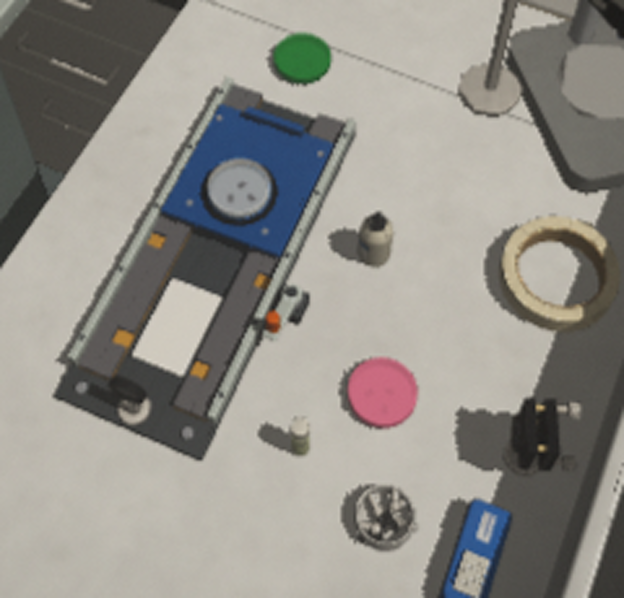

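```bash
cat > h.py <<'E'
import numpy as np, cv2
from scipy.spatial.transform import Rotation as R
from bench import ctrl
def ray(i,px):
    d=R.from_rotvec(i['orientation']).as_matrix()@np.linalg.solve(i['camera_matrix'],[px[0],px[1],1.]); return np.array(i['xyz']),d/np.linalg.norm(d)
def plane(i,px,z):
    o,d=ray(i,px); return o+d*(z-o[2])/d[2]
def tri(i1,p1,i2,p2):
    o1,d1=ray(i1,p1);o2,d2=ray(i2,p2)
    A=np.c_[d1,-d2]; s=np.linalg.lstsq(A,o2-o1,rcond=None)[0]
    a=o1+s[0]*d1;b=o2+s[1]*d2; return (a+b)/2,np.linalg.norm(a-b)
def mask(im,lo,hi): return cv2.inRange(cv2.cvtColor(im,cv2.COLOR_BGR2HSV),lo,hi)
def blobs(m,amin):
    n,l,s,c=cv2.connectedComponentsWithStats(m); return [(s[k],c[k],l==k) for k in range(1,n) if s[k][4]>=amin]
E
python3 - <<'E'
from h import *
np.set_printoptions(precision=4,suppress=True)
I={n:ctrl.camera_info(n) for n in("scene","top")}
im={n:cv2.imread(f"pics/{n}0.png") for n in I}
for n in I:
    print(n)
    for s,c,l in blobs(mask(im[n],(100,120,60),(125,255,255)),300):
        cn=cv2.findContours(l.astype(np.uint8),0,2)[0][0]
        q=cv2.boxPoints(cv2.minAreaRect(cn)); print('blue',s,c); 
        for a in q: print('  ',a,plane(I[n],a,.031))
    for s,c,l in blobs(mask(im[n],(5,150,100),(25,255,255)),4): print('orange',s,c,plane(I[n],c,.017),plane(I[n],c,.056))
E
```

```text
scene
blue [ 222  211   66   57 1617] [256.8745 236.713 ]
   [221.7816 250.4551] [ 0.4347 -0.0406  0.031 ]
   [244.4239 203.2835] [0.4181 0.1051 0.031 ]
   [288.2471 224.3186] [0.5463 0.0953 0.031 ]
   [265.6047 271.4903] [ 0.5535 -0.045   0.031 ]
blue [331 363  25  47 410] [341.6268 384.2122]
   [326.9 405.3] [ 0.7868 -0.2493  0.031 ]
   [341.5    361.5001] [ 0.7828 -0.1596  0.031 ]
   [356.8 366.6] [ 0.8142 -0.1557  0.031 ]
   [342.2 410.4] [ 0.8165 -0.2449  0.031 ]
orange [218 260   5   5  20] [219.95 262.1 ] [ 0.4413 -0.0637  0.017 ] [ 0.4554 -0.0799  0.056 ]
orange [258 276   4   4  12] [259.75   277.4167] [ 0.5446 -0.0584  0.017 ] [ 0.5543 -0.0747  0.056 ]
orange [262 289   5   9  26] [264.5385 292.6923] [ 0.5717 -0.0876  0.017 ] [ 0.5802 -0.1027  0.056 ]
orange [204 297   7   6  30] [207.1    299.4667] [ 0.4625 -0.1585  0.017 ] [ 0.4758 -0.1705  0.056 ]
orange [234 309   6   6  27] [236.4815 311.7037] [ 0.536 -0.155  0.017] [ 0.546  -0.1672  0.056 ]
top
blue [ 276  196   49   45 1513] [297.7713 218.2915]
   [275.3292 197.9262] [0.5466 0.0947 0.031 ]
   [322.4615 195.3077] [ 0.5534 -0.0361  0.031 ]
   [324.8554 238.3969] [ 0.4339 -0.0407  0.031 ]
   [277.7231 241.0154] [0.4271 0.0883 0.031 ]
orange [345 183   4   4  12] [346.5 184.5] [ 0.5864 -0.1056  0.017 ] [ 0.5787 -0.0995  0.056 ]
orange [329 199   4   2   7] [330.2857 199.4286] [ 0.544  -0.0591  0.017 ] [ 0.5378 -0.0547  0.056 ]
orange [363 200   4   5  20] [364.5 202. ] [ 0.5363 -0.1547  0.017 ] [ 0.5304 -0.147   0.056 ]
orange [365 226   5   5  21] [366.619  228.0952] [ 0.463  -0.1584  0.017 ] [ 0.4596 -0.1505  0.056 ]
orange [331 234   4   5  20] [332.5 236. ] [ 0.4413 -0.0634  0.017 ] [ 0.4387 -0.0588  0.056 ]
```

```bash
cat >> h.py <<'E'
def plan(goal,yaw_tooly_deg,n,dpw=None):
    s=ctrl.get_state(); p=np.array(s['position']); Rm=R.from_rotvec(s['tool_rot'])
    a=np.deg2rad(yaw_tooly_deg); ty=np.array([np.cos(a),np.sin(a),0]); tz=np.array([0,0,-1.]); tx=np.cross(ty,tz)
    Rg=R.from_matrix(np.c_[tx,ty,tz]); rv=(Rm.inv()*Rg).as_rotvec()
    print('rotvec total',rv.round(4),'shift in tool now (cm)',(Rm.inv().apply(np.array(goal)-p)*100).round(2))
    for k in range(n):
        Rk=Rm*R.from_rotvec(rv*k/n); print((Rk.inv().apply((np.array(goal)-p)/n)*100).round(2),(rv/n).round(4))
E
python3 - <<'E'
from h import *
plan([.475,.135,.17],-87.1,16)
E
```

```text
rotvec total [1.2000e-03 1.4000e-03 1.2534e+00] shift in tool now (cm) [-39.4   42.25   7.13]
[-2.46  2.64  0.45] [0.0001 0.0001 0.0783]
[-2.25  2.83  0.45] [0.0001 0.0001 0.0783]
[-2.02  2.99  0.44] [0.0001 0.0001 0.0783]
[-1.78  3.14  0.44] [0.0001 0.0001 0.0783]
[-1.53  3.27  0.44] [0.0001 0.0001 0.0783]
[-1.27  3.38  0.44] [0.0001 0.0001 0.0783]
[-1.    3.47  0.44] [0.0001 0.0001 0.0783]
[-0.72  3.54  0.44] [0.0001 0.0001 0.0783]
[-0.45  3.58  0.44] [0.0001 0.0001 0.0783]
[-0.16  3.61  0.44] [0.0001 0.0001 0.0783]
[0.12 3.61 0.44] [0.0001 0.0001 0.0783]
[0.4  3.59 0.44] [0.0001 0.0001 0.0783]
[0.68 3.55 0.44] [0.0001 0.0001 0.0783]
[0.96 3.48 0.44] [0.0001 0.0001 0.0783]
[1.23 3.4  0.44] [0.0001 0.0001 0.0783]
[1.49 3.29 0.44] [0.0001 0.0001 0.0783]
```

```bash
python3 -m crank '{"dp":[[-2.5,2.6,0.4],[-2.3,2.8,0.4],[-2.0,3.0,0.4],[-1.8,3.1,0.4],[-1.5,3.3,0.4],[-1.3,3.4,0.4],[-1.0,3.5,0.4],[-0.7,3.5,0.4]],"delta_rot":[[0,0,0.078],[0,0,0.078],[0,0,0.078],[0,0,0.078],[0,0,0.078],[0,0,0.078],[0,0,0.078],[0,0,0.078]]}' 0 30
python3 -m crank '{"dp":[[-0.4,3.6,0.4],[-0.2,3.6,0.4],[0.1,3.6,0.4],[0.4,3.6,0.4],[0.7,3.6,0.4],[1.0,3.5,0.4],[1.2,3.4,0.4],[1.5,3.3,0.4]],"delta_rot":[[0,0,0.078],[0,0,0.078],[0,0,0.078],[0,0,0.078],[0,0,0.078],[0,0,0.078],[0,0,0.078],[0,0,0.078]]}'
python3 - <<'E'
from h import *
i=ctrl.camera_info("wrist");print(i)
cv2.imwrite("pics/w1.png",ctrl.get_image("wrist"))
plan([.487,.113,.10],-87.1,1)
E
```

```text
time: 0.9
position: [0.3233, 0.3793, 0.2091]
tool_rot: [2.963, 1.043, -0.001]
ft_force: [1.1, 0.8, 0.2]
grip_width: 0.354
time: 1.7
position: [0.4767, 0.1336, 0.1772]
tool_rot: [-3.14, -0.083, 0.0]
ft_force: [1.3, 0.3, 0.2]
grip_width: 0.002
{'camera_matrix': array([[328.55167938,   0.        , 281.84958991],
       [  0.        , 328.55167938, 203.97997005],
       [  0.        ,   0.        ,   1.        ]]), 'xyz': array([0.47280269, 0.2106452 , 0.31962747]), 'orientation': array([2.85852029, 0.07654573, 0.008604  ])}
rotvec total [ 0.0041 -0.0016 -0.0085] shift in tool now (cm) [0.67 1.38 7.7 ]
[0.67 1.38 7.7 ] [ 0.0041 -0.0016 -0.0085]
```

View pics/w1.png

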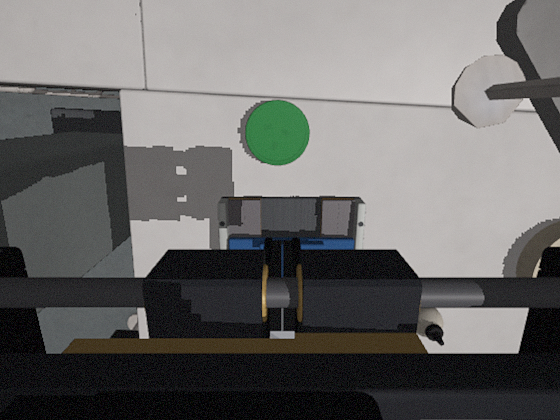

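```bash
python3 - <<'E'
import cv2
im=cv2.imread("pics/w1.png")[185:255,205:380]
cv2.imwrite("pics/w1c.png",cv2.resize(im,None,fx=4.5,fy=4.5,interpolation=cv2.INTER_CUBIC))
E
```

```text
(no output)
```

View pics/w1c.png

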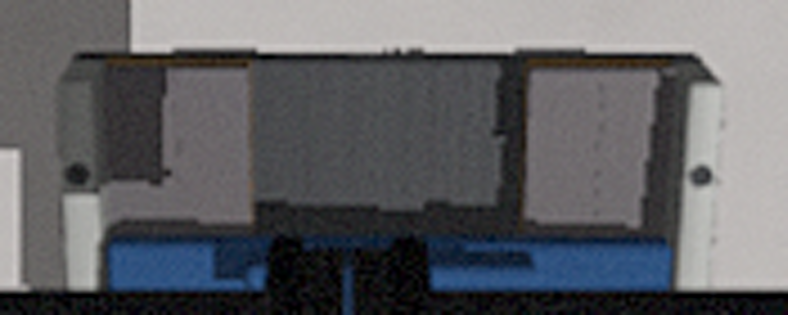

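```bash
python3 - <<'E'
from h import *
np.set_printoptions(precision=4,suppress=True)
i=ctrl.camera_info("wrist")
f=lambda x,y,z:plane(i,(205+x/4.5-.4,185+y/4.5-.4),z)
print('railinner',f(252,65,.017),f(525,65,.017))
print('base',f(75,55,.008),f(695,55,.008))
print('board rear',f(108,238,.031),f(670,238,.031))
t=ctrl.camera_info("top");s=ctrl.camera_info("scene")
print('peg',tri(s,(264.5,290.),t,(346.5,184.5)))
# dish and board-corner heights by two views
print('corner',tri(s,(265.6,271.5),t,(322.5,195.3)),tri(s,(288.2,224.3),t,(275.3,197.9)),tri(s,(221.8,250.5),t,(324.9,238.4)))
E
```

```text
railinner [0.4597 0.1197 0.017 ] [0.5175 0.1221 0.017 ]
base [0.4206 0.1178 0.008 ] [0.5556 0.1235 0.008 ]
board rear [0.4312 0.0847 0.031 ] [0.5488 0.0897 0.031 ]
peg (array([ 0.5781, -0.0988,  0.06  ]), np.float64(0.0003183897064281255))
corner (array([ 0.553 , -0.0388,  0.0207]), np.float64(0.005343470099265613)) (array([0.5465, 0.0948, 0.032 ]), np.float64(0.00010006179887483673)) (array([ 0.4343, -0.0406,  0.0304]), np.float64(0.0008153773885506275))
```

```bash
python3 - <<'E'
from h import *
np.set_printoptions(precision=4,suppress=True)
cv2.imwrite("pics/w2.png",ctrl.get_image("wrist"))
i=ctrl.camera_info("wrist");print(i['xyz'],i['orientation'])
im=cv2.imread("pics/w2.png")[180:255,205:380]
cv2.imwrite("pics/w2c.png",cv2.resize(im,None,fx=4.5,fy=4.5,interpolation=cv2.INTER_CUBIC))
plan([.489,.120,.043],-87.3,1)
s=ctrl.get_state(); print(s['time'],s['position'],s['ft_force'])
E
```

```text
[0.4747 0.2068 0.3192] [2.8559 0.0669 0.008 ]
rotvec total [ 0.0027 -0.0002 -0.0009] shift in tool now (cm) [ 1.04  0.95 13.4 ]
[ 1.04  0.95 13.4 ] [ 0.0027 -0.0002 -0.0009]
1.8 [0.4781 0.1294 0.177 ] [ 0.5464 -0.1209 -0.3795]
```

View pics/w2c.png

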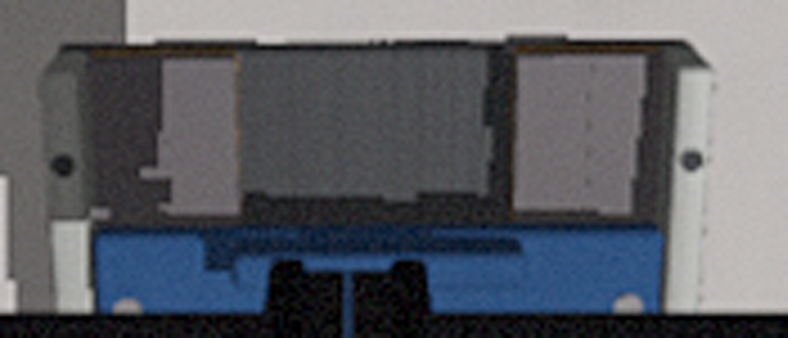

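```bash
python3 - <<'E'
from h import *
np.set_printoptions(precision=4,suppress=True)
i=ctrl.camera_info("wrist")
f=lambda x,y,z:plane(i,(205+x/4.5-.4,180+y/4.5-.4),z)
a,b=f(240,53,.017),f(514,51,.017);print('railinner',a,b,(a+b)/2)
a,b=f(95,228,.031),f(662,228,.031);print('board rear',a,b,(a+b)/2)
E
python3 -m crank '{"dp":[[0.2,0.2,2],[0.2,0.2,2],[0.2,0.2,2],[0.2,0.2,2],[0.2,0.1,1.5],[0,0,1.5],[0,0,1.5],[0,0,0.9]],"delta_rot":[[0,0,0],[0,0,0],[0,0,0],[0,0,0],[0,0,0],[0,0,0],[0,0,0],[0,0,0]]}'
python3 - <<'E'
from h import *
plan([.490,.120,.043],-87.4,1)
s=ctrl.get_state(); print(s['time'],s['position'],s['ft_force'])
E
```

```text
railinner [0.4553 0.1297 0.017 ] [0.5129 0.1329 0.017 ] [0.4841 0.1313 0.017 ]
board rear [0.4271 0.0944 0.031 ] [0.5449 0.0999 0.031 ] [0.486  0.0971 0.031 ]
time: 2.6
position: [0.4857, 0.1269, 0.0422]
tool_rot: [3.14, 0.089, -0.003]
ft_force: [-0.2, -0.2, 1.1]
grip_width: 0.002
rotvec total [0.0005 0.0021 0.0116] shift in tool now (cm) [ 0.39  0.71 -0.08]
[ 0.39  0.71 -0.08] [0.0005 0.0021 0.0116]
2.6 [0.485692   0.12687381 0.04219495] [-0.18529197 -0.15101919  1.08556937]
```

```bash
python3 -m crank '{"dp":[[0.1,0.4,0],[0.1,0.4,0],[0.1,0.4,0],[0,0.4,0],[0,0.4,0],[0,0.4,0],[0,0.4,0],[0,0.4,0]],"delta_rot":[[0,0,0.006],[0,0,0.006],[0,0,0],[0,0,0],[0,0,0],[0,0,0],[0,0,0],[0,0,0]]}'
python3 -m crank '{"dp":[[0,0.5,0],[0,0.6,0],[0,0.6,0],[0,0.6,0],[0,0.6,0],[0,0.6,0],[0,0.6,0],[0,0.6,0]],"delta_rot":[[0,0,0],[0,0,0],[0,0,0],[0,0,0],[0,0,0],[0,0,0],[0,0,0],[0,0,0]]}'
python3 - <<'E'
from h import *
cv2.imwrite("pics/t2.png",cv2.resize(ctrl.get_image("top")[150:260,240:400],None,fx=4,fy=4,interpolation=cv2.INTER_CUBIC))
plan([.490,.120,.043],-87.4,1)
E
```

```text
time: 3.4
position: [0.4916, 0.0962, 0.0439]
tool_rot: [-3.139, -0.071, -0.001]
ft_force: [0.8, 5.4, 0.9]
grip_width: 0.007
time: 4.2
position: [0.4936, 0.0491, 0.0439]
tool_rot: [-3.139, -0.07, -0.001]
ft_force: [-0.7, 4.7, 1.9]
grip_width: 0.006
rotvec total [-0.001  -0.0006 -0.0016] shift in tool now (cm) [-0.04 -7.24  0.1 ]
[-0.04 -7.24  0.1 ] [-0.001  -0.0006 -0.0016]
```

View pics/t2.png

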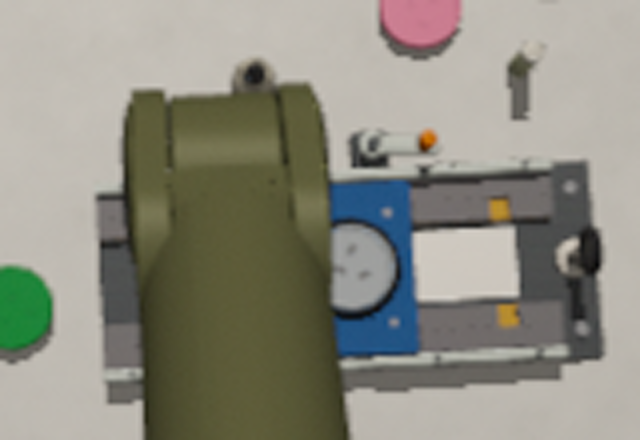

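```bash
python3 -m crank '{"dp":[[0,0.7,0],[0,0.7,0],[0,0.7,0],[0,0.7,0],[0,0.7,0],[0,0.7,0],[0,0.6,0],[0,0.5,0]],"delta_rot":[[0,0,0],[0,0,0],[0,0,0],[0,0,0],[0,0,0],[0,0,0],[0,0,0],[0,0,0]]}'
python3 -m crank '{"dp":[[0,0.3,0],[0,0.2,0],[0,0.2,0],[0,0.2,0],[0,0.2,0],[0,0.2,0],[0,0.2,0],[0,0.2,0]],"delta_rot":[[0,0,0],[0,0,0],[0,0,0],[0,0,0],[0,0,0],[0,0,0],[0,0,0],[0,0,0]]}'
python3 - <<'E'
from h import *
np.set_printoptions(precision=4,suppress=True)
im=ctrl.get_image("top")
cv2.imwrite("pics/t3.png",cv2.resize(im[150:260,240:400],None,fx=4,fy=4,interpolation=cv2.INTER_CUBIC))
E
```

```text
time: 5.05
position: [0.4959, -0.0039, 0.0439]
tool_rot: [-3.139, -0.07, -0.001]
ft_force: [0.5, 6.6, 1.9]
grip_width: 0.001
time: 5.85
position: [0.4967, -0.0203, 0.0439]
tool_rot: [-3.139, -0.071, -0.001]
ft_force: [0.5, 6.3, 2.6]
grip_width: 0.003
```

View pics/t3.png

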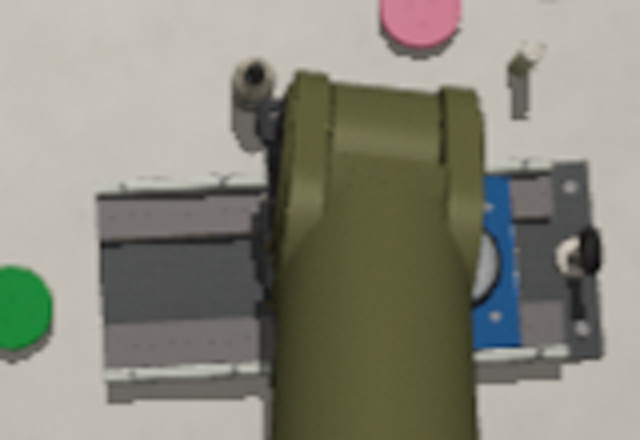

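```bash
Z='[[0,0,0],[0,0,0],[0,0,0],[0,0,0],[0,0,0],[0,0,0],[0,0,0],[0,0,0]]'; python3 -m crank '{"dp":[[0,0.1,0],[0,0.1,0],[0,0.1,0],[0,0.1,0],[0,0.1,0],[0,0.1,0],[0,0.1,0],[0,0.1,0]],"delta_rot":[[0,0,0],[0,0,0],[0,0,0],[0,0,0],[0,0,0],[0,0,0],[0,0,0],[0,0,0]]}'
python3 -m crank '{"dp":[[0,0.1,0],[0,0.1,0],[0,0.1,0],[0,0.1,0],[0,0,0],[0,0,0],[0,0,0],[0,0,0]],"delta_rot":[[0,0,0],[0,0,0],[0,0,0],[0,0,0],[0,0,0],[0,0,0],[0,0,0],[0,0,0]]}'
python3 - <<'E'
from h import *
im=ctrl.get_image("top")
s=ctrl.get_state();print(s['ft_force'])
cv2.imwrite("pics/t4.png",cv2.resize(im[150:260,240:400],None,fx=4,fy=4,interpolation=cv2.INTER_CUBIC))
im=ctrl.get_image("scene")
cv2.imwrite("pics/s4.png",cv2.resize(im[190:350,170:320],None,fx=4,fy=3.7,interpolation=cv2.INTER_CUBIC))
E
```

```text
time: 6.7
position: [0.497, -0.0284, 0.0438]
tool_rot: [-3.139, -0.071, -0.001]
ft_force: [0.6, 5.6, 2.3]
grip_width: 0.003
time: 7.5
position: [0.4969, -0.0333, 0.0436]
tool_rot: [-3.14, -0.07, 0.0]
ft_force: [-0.5, 5.9, 1.9]
grip_width: 0.01
[-1.01471199  4.64629679  1.54757255]
```

View pics/s4.png

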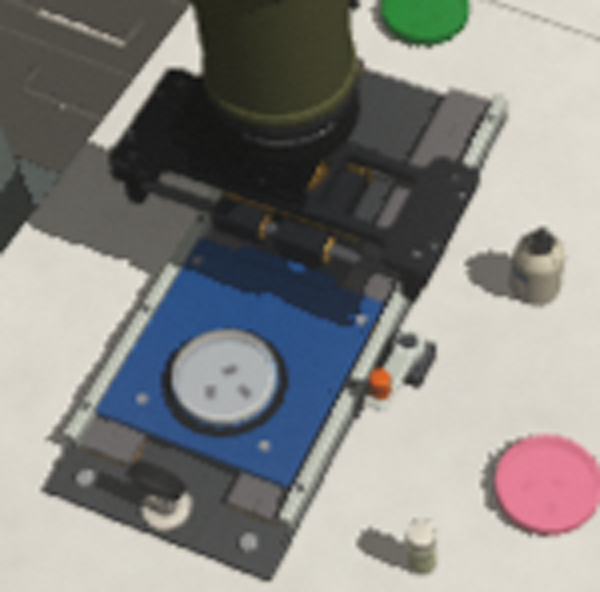

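```bash
python3 -m crank '{"dp":[[0,0.05,0],[0,0.05,0],[0,0.05,0],[0,0.05,0],[0,0,0],[0,0,0],[0,0,0],[0,0,0]],"delta_rot":[[0,0,0],[0,0,0],[0,0,0],[0,0,0],[0,0,0],[0,0,0],[0,0,0],[0,0,0]]}'
python3 - <<'E'
from h import *
im=ctrl.get_image("scene")
cv2.imwrite("pics/s5.png",im)
a=cv2.imread("pics/s4.png")
b=cv2.resize(im[190:350,170:320],None,fx=4,fy=3.7,interpolation=cv2.INTER_CUBIC)
cv2.imwrite("pics/s5c.png",b)
for k in (a,b):
    m=mask(k,(100,120,60),(125,255,255)); ys,xs=np.nonzero(m[400:]); print(xs.min(),xs.max(),ys.max()+400)
E
```

```text
time: 8.4
position: [0.497, -0.0347, 0.0436]
tool_rot: [-3.139, -0.07, 0.0]
ft_force: [-1.3, 6.7, 1.1]
grip_width: 0.005
98 333 485
97 333 487
```

```bash
python3 -m crank '{"dp":[[0,0.05,0],[0,0.05,0],[0,0.05,0],[0,0.05,0],[0,0,0],[0,0,0],[0,0,0],[0,0,0]],"delta_rot":[[0,0,0],[0,0,0],[0,0,0],[0,0,0],[0,0,0],[0,0,0],[0,0,0],[0,0,0]]}'
python3 - <<'E'
from h import *
im=ctrl.get_image("scene")
b=cv2.resize(im[190:350,170:320],None,fx=4,fy=3.7,interpolation=cv2.INTER_CUBIC)
cv2.imwrite("pics/s6c.png",b)
for k in (b,):
    m=mask(k,(100,120,60),(125,255,255)); ys,xs=np.nonzero(m[400:]); print(xs.min(),xs.max(),ys.max()+400)
E
```

```text
time: 9.25
position: [0.4969, -0.0348, 0.0436]
tool_rot: [-3.137, -0.072, 0.001]
ft_force: [0.1, 10.0, 1.5]
grip_width: 0.007
97 333 487
```

View pics/s6c.png

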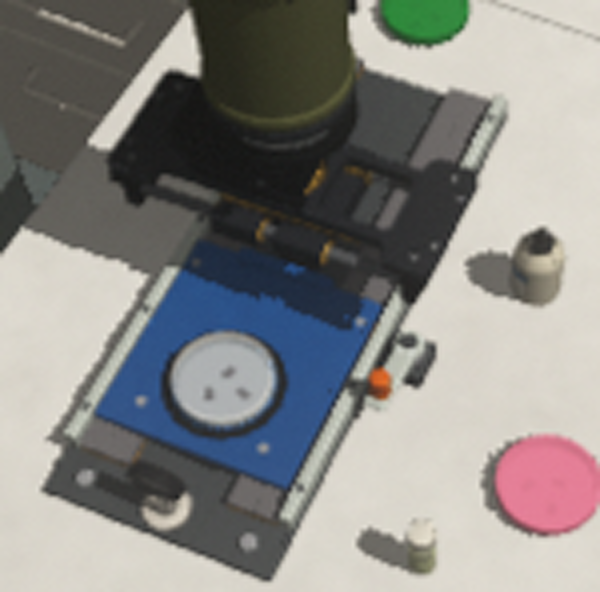

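```bash
python3 -m crank '{"dp":[[0,-0.3,0],[0,-0.6,0],[0,-0.8,0],[0,-1,-1],[0,-1,-4],[0,-2,-4],[0,-4,-4],[0,-4,-4]],"delta_rot":[[0,0,0],[0,0,0],[0,0,0],[0,0,0],[0,0,0],[0,0,0],[0,0,0],[0,0,0]]}'
python3 - <<'E'
from h import *
np.set_printoptions(precision=4,suppress=True)
I={n:ctrl.camera_info(n) for n in("scene","top")}
for n in I:
    im=ctrl.get_image(n); cv2.imwrite(f"pics/{n}7.png",im)
cv2.imwrite("pics/t7.png",cv2.resize(cv2.imread("pics/top7.png")[150:260,240:400],None,fx=5,fy=5,interpolation=cv2.INTER_CUBIC))
cv2.imwrite("pics/s7.png",cv2.resize(cv2.imread("pics/scene7.png")[200:340,180:320],None,fx=5,fy=4.2,interpolation=cv2.INTER_CUBIC))
E
```

```text
time: 10.1
position: [0.4913, 0.0896, 0.2059]
tool_rot: [3.141, 0.065, 0.001]
ft_force: [0.6, -0.1, 0.2]
grip_width: 0.004
```

View pics/t7.png

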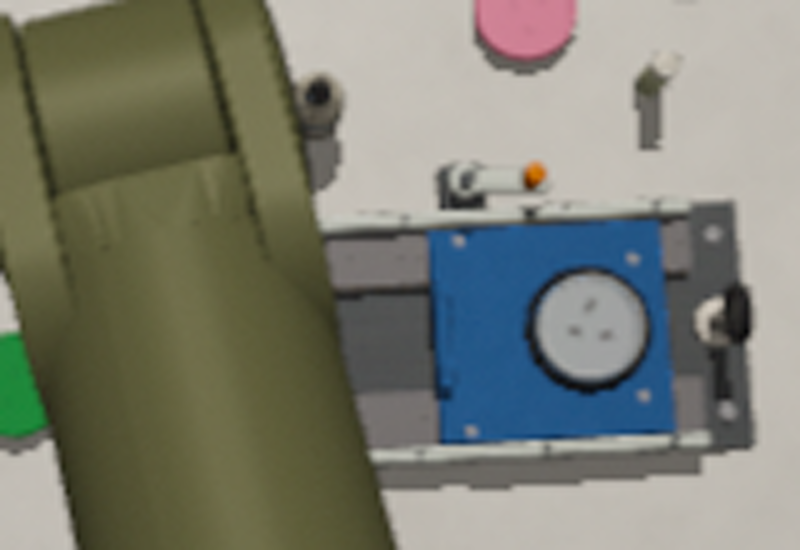

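View pics/s7.png

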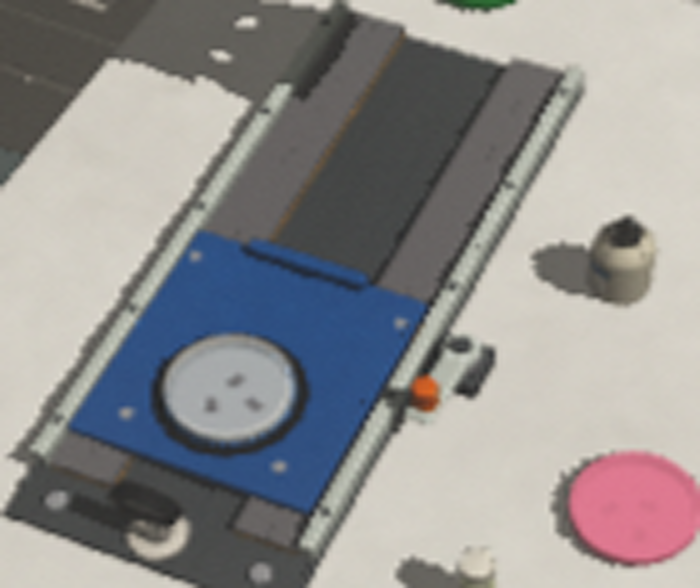

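```bash
cat > m.py <<'E'
from h import *
from scipy.ndimage import center_of_mass
np.set_printoptions(precision=4,suppress=True)
def refine(im,p):
    # brightness-weighted centroid (low saturation) around p
    x,y=int(round(p[0])),int(round(p[1])); r=3
    w=im[y-r:y+r+1,x-r:x+r+1].astype(float); w=w[...,2]; w=np.clip(w-np.median(w)-15,0,None)
    c=center_of_mass(w); return (x-r+c[1],y-r+c[0])
E
python3 - <<'E'
from m import *
t=cv2.imread("pics/top7.png");s=cv2.imread("pics/scene7.png")
T=ctrl.camera_info("top");S=ctrl.camera_info("scene")
tp=[(459,241),(632,258),(643,395),(471,431)]; sp=[(400,322),(279,466),(126,412),(195,256)]
P=[]
for a,b in zip(tp,sp):
    a=refine(t,((a[0]+.5)/5-.5+240,(a[1]+.5)/5-.5+150)); b=refine(s,((b[0]+.5)/5-.5+180,(b[1]+.5)/4.2-.5+200))
    p,e=tri(S,b,T,a); P.append(p); print(np.array(a),np.array(b),p,e)
print(np.mean(P,0))
# initial picture: same screws (from crops: top0c /3.2,/3.1 +225,+90 ; scene0c /2.6 +160,+170)
t=cv2.imread("pics/top0.png");s=cv2.imread("pics/scene0.png")
tp=[(183,341),(294,352),(301,437),(190,459)]; sp=[(320,154),(264,231),(189,203),(219,117)]
P=[]
for a,b in zip(tp,sp):
    a=refine(t,((a[0]+.5)/3.2-.5+225,(a[1]+.5)/3.1-.5+90)); b=refine(s,((b[0]+.5)/2.6-.5+160,(b[1]+.5)/2.6-.5+170))
    p,e=tri(S,b,T,a); P.append(p); print(np.array(a),np.array(b),p,e)
print(np.mean(P,0))
E
```

```text
[330.8663 197.179 ] [260.2045 276.8636] [ 0.5481 -0.0603  0.0269] 0.001720934123714351
[366.04   201.2293] [235.3516 310.6291] [ 0.5361 -0.1572  0.0287] 0.0014047168683386806
[368.2672 228.687 ] [204.7946 297.8378] [ 0.4601 -0.1608  0.0287] 0.000664267418014891
[334.0176 237.9984] [217.3048 259.4777] [ 0.4357 -0.0656  0.0284] 0.00155722539989073
[ 0.495  -0.1109  0.0281]
[281.7653 198.3342] [283.7923 229.6326] [0.5442 0.0762 0.0326] 0.0021837031339920427
[316.5552 203.1196] [261.4676 258.4583] [ 0.5307 -0.0196  0.0334] 0.0012245819374945113
[318.3716 230.6626] [232.4495 247.4312] [ 0.4547 -0.0233  0.0335] 0.0006072188588076414
[284.4691 239.3338] [242.0286 213.6211] [0.431  0.0696 0.0389] 0.0004475135629878175
[0.4902 0.0258 0.0346]
```

```bash
python3 - <<'E'
from m import *
T=ctrl.camera_info("top");S=ctrl.camera_info("scene")
t=cv2.imread("pics/top7.png");s=cv2.imread("pics/scene7.png")
g=lambda p:((p[0]+.5)/5-.5+240,(p[1]+.5)/5-.5+150)
h=lambda p:((p[0]+.5)/5-.5+180,(p[1]+.5)/4.2-.5+200)
print('hinge tri',tri(S,h((462,343)),T,g((466,180))), plane(T,g((466,180)),.04))
pt=g((535,173)); ps=h((426,384)); print('peg tri',tri(S,ps,T,pt),plane(T,pt,.056),plane(S,ps,.056))
a=np.deg2rad(-87.4);u=np.array([np.cos(a),np.sin(a)]);l=np.array([-u[1],u[0]])
org=np.array([.4955,-.1095])-75*.001*u
piv=org+.035*u+.085*l; print('pivot model',piv)
for th in np.linspace(0,1.6,9):
    P=piv+.036*(np.cos(th)*u-np.sin(th)*l); c=P+.021*np.cos(th)*l+.0155*np.sin(th)*u
    print(th.round(2),P,c)
plan([.620,-.10,.12],-87.4,8)
print(ctrl.get_state()['time'])
E
```

```text
hinge tri (array([ 0.5792, -0.0642,  0.039 ]), np.float64(0.00019315771334412626)) [ 0.5789 -0.0642  0.04  ]
peg tri (array([ 0.5793, -0.0996,  0.0573]), np.float64(1.598425606319022e-05)) [ 0.5796 -0.0998  0.056 ] [ 0.579  -0.0991  0.056 ]
pivot model [ 0.5786 -0.0657]
0.0 [ 0.5802 -0.1016] [ 0.6012 -0.1007]
0.2 [ 0.5731 -0.1013] [ 0.5938 -0.1034]
0.4 [ 0.5661 -0.0994] [ 0.5857 -0.1046]
0.6 [ 0.5596 -0.0963] [ 0.5774 -0.1042]
0.8 [ 0.5539 -0.0919] [ 0.5691 -0.1024]
1.0 [ 0.5492 -0.0865] [ 0.5611 -0.099 ]
1.2 [ 0.5457 -0.0802] [ 0.5539 -0.0943]
1.4 [ 0.5434 -0.0734] [ 0.5477 -0.0885]
1.6 [ 0.5426 -0.0663] [ 0.5427 -0.0818]
rotvec total [-0.0045 -0.0086  0.0061] shift in tool now (cm) [11.52 20.23  8.92]
[1.44 2.53 1.12] [-0.0006 -0.0011  0.0008]
[1.44 2.53 1.12] [-0.0006 -0.0011  0.0008]
[1.45 2.53 1.12] [-0.0006 -0.0011  0.0008]
[1.45 2.52 1.12] [-0.0006 -0.0011  0.0008]
[1.45 2.52 1.11] [-0.0006 -0.0011  0.0008]
[1.46 2.52 1.11] [-0.0006 -0.0011  0.0008]
[1.46 2.52 1.11] [-0.0006 -0.0011  0.0008]
[1.46 2.52 1.11] [-0.0006 -0.0011  0.0008]
10.2
```

```bash
python3 -m crank '{"dp":[[1.5,2.5,0.8],[1.5,2.5,0.8],[1.5,2.5,0.8],[1.5,2.5,0.8],[1.5,2.5,0.8],[1.5,2.5,0.8],[1.5,2.6,1],[1,2.6,1]],"delta_rot":[[0,0,0],[0,0,0],[0,0,0],[0,0,0],[0,0,0],[0,0,0],[0,0,0],[0,0,0]]}'
python3 -m crank '{"dp":[[0,0,1],[0,0,1],[0,0,1],[0,0,0],[0,0,0],[0,0,0],[0,0,0],[0,0,0]],"delta_rot":[[0,0,0],[0,0,0],[0,0,0],[0,0,0],[0,0,0],[0,0,0],[0,0,0],[0,0,0]]}'
python3 - <<'E'
from h import *
plan([.615,-.1,.063],-87.4,1)
E
```

```text
time: 11.0
position: [0.6156, -0.109, 0.135]
tool_rot: [3.139, 0.069, -0.002]
ft_force: [0.1, 0.2, -0.3]
grip_width: 0.002
time: 11.8
position: [0.6156, -0.1071, 0.1069]
tool_rot: [-3.141, -0.07, -0.002]
ft_force: [-0.4, -0.6, 0.6]
grip_width: 0.001
rotvec total [-0.0001 -0.0011 -0.0011] shift in tool now (cm) [-0.04 -0.71  4.39]
[-0.04 -0.71  4.39] [-0.0001 -0.0011 -0.0011]
```

```bash
python3 -m crank '{"dp":[[0,-0.4,1.2],[0,-0.3,1.2],[0,0,1],[0,0,0.7],[0,0,0.3],[0,0,0],[0,0,0],[0,0,0]],"delta_rot":[[0,0,0],[0,0,0],[0,0,0],[0,0,0],[0,0,0],[0,0,0],[0,0,0],[0,0,0]]}'
python3 - <<'E'
from h import *
cv2.imwrite("pics/s8.png",cv2.resize(ctrl.get_image("scene")[200:340,180:320],None,fx=5,fy=4.2,interpolation=cv2.INTER_CUBIC))
E
```

```text
time: 12.6
position: [0.6154, -0.1004, 0.0628]
tool_rot: [3.141, 0.069, 0.002]
ft_force: [0.3, 0.2, 0.2]
grip_width: 0.006
```

View pics/s8.png

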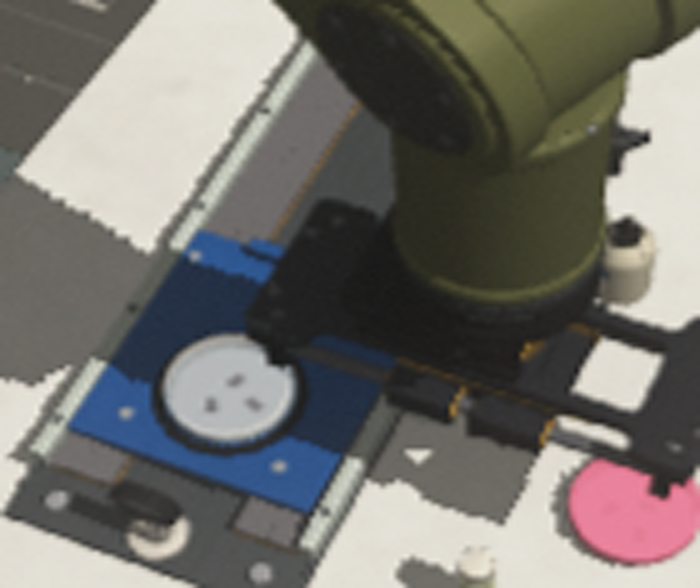

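```bash
python3 -m crank '{"dp":[[-0.4,0.05,0],[-0.4,0.05,0],[-0.4,0.05,0],[-0.4,0.05,0],[-0.4,0.05,0],[-0.4,0.05,0],[-0.3,0,0],[-0.3,0,0]],"delta_rot":[[0,0,0],[0,0,0],[0,0,0],[0,0,0],[0,0,0],[0,0,0],[0,0,0],[0,0,0]]}'
python3 -m crank '{"dp":[[-0.3,0,0],[-0.3,0,0],[-0.3,-0.1,0],[-0.3,-0.1,0],[-0.3,-0.1,0],[-0.2,-0.1,0],[0,0,0],[0,0,0]],"delta_rot":[[0,0,0],[0,0,0],[0,0,0],[0,0,0],[0,0,0],[0,0,0],[0,0,0],[0,0,0]]}'
python3 - <<'E'
from h import *
p=np.array(ctrl.get_state()['position'][:2])-[.5786,-.0657]
a=np.deg2rad(-87.4);u=np.array([np.cos(a),np.sin(a)]);l=np.array([-u[1],u[0]])
print(p@u,p@l)
cv2.imwrite("pics/s9.png",cv2.resize(ctrl.get_image("scene")[200:340,180:320],None,fx=5,fy=4.2,interpolation=cv2.INTER_CUBIC))
E
```

```text
time: 13.45
position: [0.5853, -0.1042, 0.0624]
tool_rot: [-3.14, -0.07, -0.001]
ft_force: [1.3, 0.9, 0.2]
grip_width: 0.005
time: 14.25
position: [0.5673, -0.1018, 0.0621]
tool_rot: [3.141, 0.069, -0.002]
ft_force: [0.1, 0.4, -0.3]
grip_width: 0.005
0.035525771634396075 -0.012922675352853439
```

View pics/s9.png

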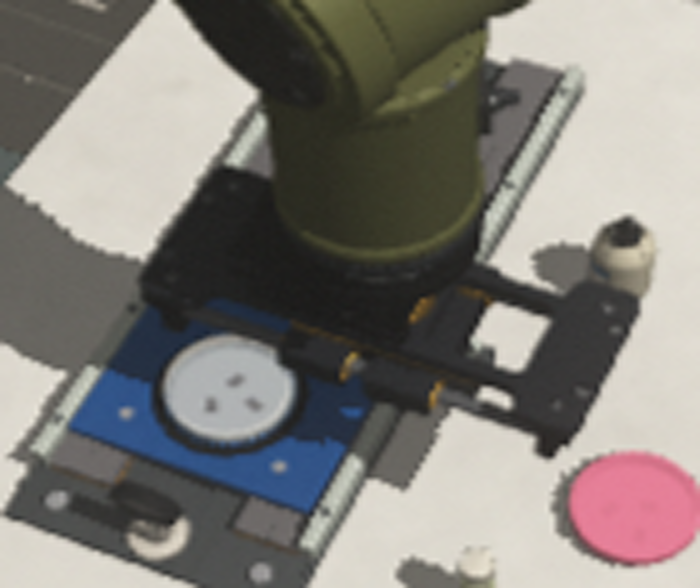

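```bash
python3 -m crank '{"dp":[[-0.3,-0.1,0],[-0.2,-0.1,0],[-0.2,-0.1,0],[-0.2,-0.1,0],[-0.2,-0.2,0],[-0.2,-0.2,0],[0,0,0],[0,0,0]],"delta_rot":[[0,0,0],[0,0,0],[0,0,0],[0,0,0],[0,0,0],[0,0,0],[0,0,0],[0,0,0]]}'
python3 -m crank '{"dp":[[-0.2,-0.2,0],[-0.2,-0.2,0],[-0.2,-0.2,0],[-0.2,-0.2,0],[-0.1,-0.2,0],[-0.1,-0.1,0],[0,0,0],[0,0,0]],"delta_rot":[[0,0,0],[0,0,0],[0,0,0],[0,0,0],[0,0,0],[0,0,0],[0,0,0],[0,0,0]]}'
python3 - <<'E'
from h import *
p=np.array(ctrl.get_state()['position'][:2])-[.5786,-.0657]
a=np.deg2rad(-87.4);u=np.array([np.cos(a),np.sin(a)]);l=np.array([-u[1],u[0]])
print(p@u,p@l)
E
```

```text
time: 15.1
position: [0.5544, -0.0935, 0.0622]
tool_rot: [-3.14, -0.07, 0.001]
ft_force: [0.7, 0.9, 0.3]
grip_width: 0.002
time: 15.9
position: [0.5441, -0.0831, 0.0623]
tool_rot: [-3.14, -0.069, 0.0]
ft_force: [0.2, 0.6, -0.3]
grip_width: 0.009
0.01578661626801479 -0.035238442530149995
```

```bash
python3 -m crank '{"dp":[[0,-0.1,0],[0,-0.1,0],[0,0,0],[0,0,0],[0,0,0],[0,0,0],[0,0,0],[0,0,0]],"delta_rot":[[0,0,0],[0,0,0],[0,0,0],[0,0,0],[0,0,0],[0,0,0],[0,0,0],[0,0,0]]}'
python3 - <<'E'
from h import *
cv2.imwrite("pics/s10.png",cv2.resize(ctrl.get_image("scene")[200:340,180:320],None,fx=5,fy=4.2,interpolation=cv2.INTER_CUBIC))
E
```

```text
time: 16.7
position: [0.544, -0.0815, 0.0622]
tool_rot: [3.141, 0.069, -0.0]
ft_force: [-1.0, -1.7, -0.7]
grip_width: 0.007
```

View pics/s10.png

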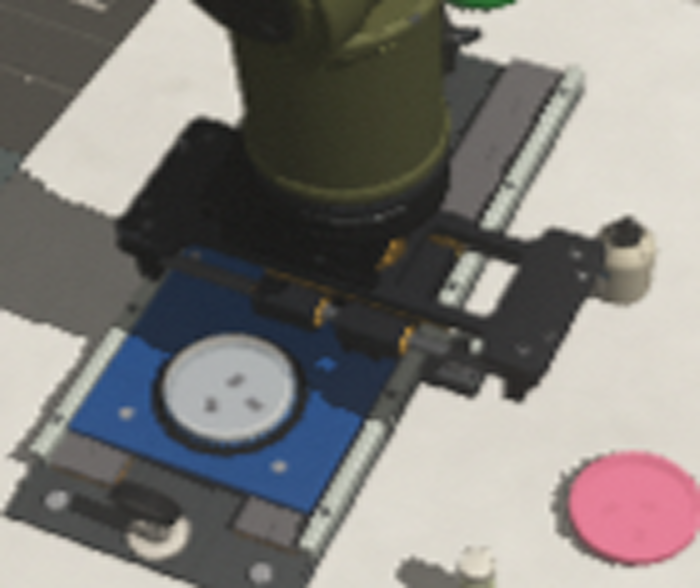

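```bash
python3 -m crank '{"dp":[[0,-0.1,0],[0,-0.1,0],[0,0,0],[0,0,0],[0,0,0],[0,0,0],[0,0,0],[0,0,0]],"delta_rot":[[0,0,0],[0,0,0],[0,0,0],[0,0,0],[0,0,0],[0,0,0],[0,0,0],[0,0,0]]}'
```

```text
time: 17.55
position: [0.544, -0.0811, 0.0623]
tool_rot: [3.139, 0.067, 0.0]
ft_force: [-0.6, -6.3, -0.6]
grip_width: 0.006
```

```bash
python3 -m crank '{"dp":[[0,0.3,0],[0,0.3,0],[0,0,-1],[0,0,-3],[0,0,-4],[0,-2,-4],[0,-4,-2],[0,-4,0]],"delta_rot":[[0,0,0],[0,0,0],[0,0,0],[0,0,0],[0,0,0],[0,0,0],[0,0,0],[0,0,0]]}'
python3 -m crank '{"dp":[[0,-4,0],[0,-4,0],[0,-4,0],[0,-2,0],[0,0,0],[0,0,0],[0,0,0],[0,0,0]],"delta_rot":[[0,0,0],[0,0,0],[0,0,0],[0,0,0],[0,0,0],[0,0,0],[0,0,0],[0,0,0]]}'
python3 - <<'E'
from m import *
for n in ("scene","top"):
    cv2.imwrite(f"pics/{n}11.png",ctrl.get_image(n))
cv2.imwrite("pics/t11.png",cv2.resize(cv2.imread("pics/top11.png")[150:260,240:400],None,fx=5,fy=5,interpolation=cv2.INTER_CUBIC))
cv2.imwrite("pics/s11.png",cv2.resize(cv2.imread("pics/scene11.png")[200:340,180:320],None,fx=5,fy=4.2,interpolation=cv2.INTER_CUBIC))
E
```

```text
time: 18.35
position: [0.5422, 0.0156, 0.2073]
tool_rot: [-3.138, -0.066, -0.013]
ft_force: [1.2, 0.3, -0.1]
grip_width: 0.008
time: 19.15
position: [0.534, 0.1527, 0.2026]
tool_rot: [3.141, 0.065, 0.001]
ft_force: [0.7, 0.5, -0.6]
grip_width: 0.001
```

View pics/t11.png

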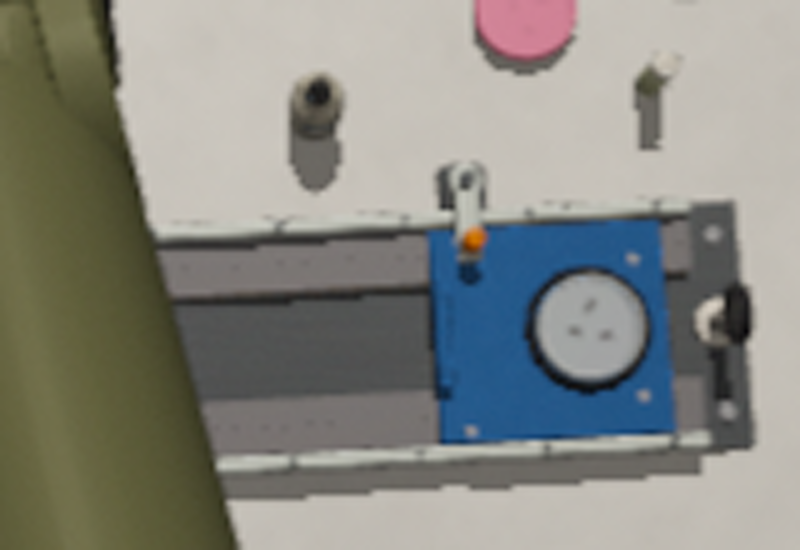

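View pics/s11.png

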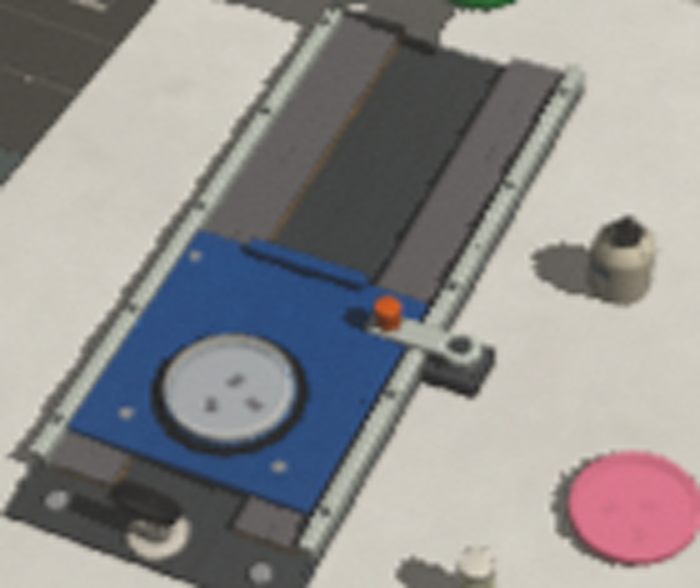

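```bash
python3 - <<'E'
from m import *
T=ctrl.camera_info("top");S=ctrl.camera_info("scene")
g=lambda p:((p[0]+.5)/5-.5+240,(p[1]+.5)/5-.5+150)
h=lambda p:((p[0]+.5)/5-.5+180,(p[1]+.5)/4.2-.5+200)
P,e=tri(S,h((388,305)),T,g((473,237)));print('peg',P,e)
d=P[:2]-[.5789,-.0645]; 
print('latch angle',np.deg2rad(-87.4)-np.arctan2(d[1],d[0])+2*np.pi*(np.arctan2(d[1],d[0])>0),np.linalg.norm(d))
t=cv2.imread("pics/top11.png");s=cv2.imread("pics/scene11.png");tp=[(632,258),(643,395),(471,431)]; sp=[(279,466),(126,412),(195,256)]
for a,b in zip(tp,sp): print(tri(S,refine(s,h(b)),T,refine(t,g(a))))
E
```

```text
peg [ 0.5439 -0.0657  0.0564] 0.001050359472742781
latch angle 1.5826394852651444 0.034993919048023014
(array([ 0.5361, -0.1572,  0.0286]), np.float64(0.0013903314782752274))
(array([ 0.4601, -0.1608,  0.0287]), np.float64(0.0006691827250769127))
(array([ 0.4357, -0.0656,  0.0285]), np.float64(0.0015227926738265404))
```

Latch angle is about 1.58 rad, the board has not moved and is down, the dish is in its ring, and the robot is clear.

```bash
python3 -c "
from bench import ctrl
print(ctrl.get_state()['ft_force']); print(ctrl.close_job())"
```

```text
[-0.34443097  0.35194193  0.22015316]
the job is handed in; nothing more can be done
None
```

The board is seated in its notches and the latch is closed across its edge. I handed the job in at about 19 s of the 48 s allowed.

- **Board:** I pushed it about 137 mm by the lip with closed fingertips, slowing to about 5–10 mm/s near the notches. It then stopped against the notches at 10 N. Triangulating its screws from two views shows it dropped about 5 mm, and it was in the same place after latching. I measured only three screws the second time, because the latch arm hides the fourth.
- **Latch:** I pushed the peg round to its end stop, where the force rose to 6 N. The last pictures put it at about 1.58 rad, with the peg 35 mm from the hinge against 36 mm nominal.
- **Dish and other objects:** The last pictures show the dish in its ring and the oil bottle and vial where they stood. I judged the dish by eye only and did not compute its distance from the ring centre. The screw pot and tweezers were outside the last crops, but the arm did not go near them.
- **Robot:** It was clear of everything when I handed in, with the wrist force at noise level.

**Checks that disagreed:**
- Measured screw heights read about 2 mm above the stated heights, both before and after the push. One of the four initial readings was about 5 mm further off. I relied on the change in height, not the absolute value.
- Two wrist-camera readings of the rig's rear end differed by about 10 mm because the arm was still moving. I used only the distance between the rail end and the board from them, and that matched the top view.

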